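# Ready the safety can for filling

## Task

The small steel safety can needs filling: lift it by its hoop handle off the drip stand, carry it upright and with its cap shut, and set it down gently, standing in the middle of the flat metal earthing plate, then let go of the handle. Once it stands there, press the thumb lever of its self-closing cap right down, firmly but without forcing it against its stop, and finish while still holding it down: I fill the can while you keep the cap open. Leave the sample jar, the small calibration weight and the timer nearby alone.

Things in the scene. Friction and masses are not known exactly. Their poses are not given: they have to be found in the camera images.
- can_base (a point): centre of the underside of the loose steel safety can (empty, about 0.76 kg). z up; +x to the spout, -x to the thumb lever. Round body, 128 mm across, shoulder 120 mm high. A hoop handle stands over the top across y: 8 mm uprights at y = -48 and +48 mm and a level bar with a round rubber grip, 60 mm long, 18 mm thick; take it from above, fingers closing along x
- can_handle (a point): middle of the rubber grip of the hoop handle, 206 mm above the can's underside and 3 mm to +x of its axis; axes as can_base. Under and behind it the cap and its lever reach up to 174 mm above the underside
- lever_pad (a point): middle of the upper face of the lever's steel thumb pad, 26 mm long, 24 mm wide; moves with it. Cap shut: 53 mm to -x of the can's axis, 168 mm above its underside, the pad rising 16 degrees to the rear. Fully pressed: 52 mm to -x, 130 mm above, falling 24 degrees to the rear. Press straight down, fingers closed; the hoop bar is 46 mm in front, its top 215 mm above the underside
- can_cap (a joint): opening angle of the spring-closed cap, one rocker with the thumb lever (pad 55 mm from the pivot): 0 shut, 0.70 rad fully open at the stop. About 4 N down on the pad starts it, about 7 N brings it to the stop; let go, it springs shut. It counts as open from 0.55 rad
- stand_seat (a point): centre of the seat of the drip stand, a round steel dish on three legs, fixed on the bench: seat 56 mm above the bench, 143 mm across; its rim stands 10 mm above the seat, about 4 mm clear round the can's foot: lift the can 20 mm straight up to clear it. A tall balance stands to the right of the work (y below 0.18 m, x from 0.42 m), a shelf behind it (x from 0.72 m): come round their front, 0.44 m or more above the bench
- plate_top (a point): centre of the upper face of the earthing plate, a square metal sheet 150 x 150 mm and 4 mm thick, fixed flat on the bench (z up, x and y along its sides). A brass terminal post, 22 mm high, stands in its corner at +x -y, 90 mm from the centre; behind its +x edge lies a small grey earth point, 18 mm high
- jar: white screw-top sample jar, 88 mm across, 94 mm high, origin at the centre of its underside; stands to the left of the work, to be left alone
- weight_c: small steel calibration weight with a knob, 30 mm across, 42 mm high, origin at the centre of its underside; stands in front of the work, to be left alone
- bench_timer: white bench timer, 62 x 62 x 20 mm, lying in front of the work, origin at the centre of its underside; to be left alone

How it is judged (in metres and radians):
On the way, in this order (a step that is already met when the one before it is completed fails the run):
1. the can is lifted clear of the stand by the hand (z of can_base in the frame of stand_seat above 0.018 m and contact force between the fingers and safety_can above 1 N), for 0.2 s.
2. the can stands upright in the middle of the earthing plate with its cap shut, let go (horizontal distance between can_base and plate_top below 0.02 m and z of can_base in the frame of plate_top below 0.004 m and angle between can_base's own z axis and vertical below 0.05 rad and value of joint can_cap below 0.1 rad and contact force between the fingers and safety_can below 0.2 N), for 0.2 s.
At the end, for the whole second after the job is handed in: The can stands upright (within 3 degrees) and at rest on the earthing plate, within 20 mm of its centre, and the robot keeps the thumb lever pressed (more than 2 N) with the cap open 0.55 rad or more of its 0.70 rad, through the last second (value of joint can_cap above 0.55 rad and contact force between any of the fingers, the arm and can_cap above 2 N and horizontal distance between can_base and plate_top below 0.02 m and z of can_base in the frame of plate_top below 0.004 m and angle between can_base's own z axis and vertical below 0.05 rad and linear speed of safety_can below 0.02 m/s); the arm keeps its last pose, push and grip.
It fails at once if the cap is opened while the can is off the plate (value of joint can_cap above 0.2 rad and (horizontal distance between can_base and plate_top above 0.05 m or z of can_base in the frame of plate_top above 0.02 m)).
It fails at once if the can is tipped (more than 30 degrees) (angle between can_base's own z axis and vertical above 0.52 rad).
It fails at once if the can is dropped or banged down on the plate (faster than 0.3 m/s in the last 30 mm) (horizontal distance between can_base and plate_top below 0.06 m and z of can_base in the frame of plate_top below 0.03 m and linear speed of safety_can above 0.3 m/s).
It fails at once if the lever is forced against its stop (more than 35 N) (contact force between any of the fingers, the arm and can_cap above 35 N).
It fails at once if the jar, the weight or the timer is disturbed (moved more than 20 mm) (distance of any of jar, weight_c, bench_timer from where it was at the start of the episode above 0.02 m).
It also fails if it takes over 58 s, if anything falls off the work surface, if the arm or the gripper's body presses on something with over 40 N, if the wrist force passes 120 N, or if a joint passes its speed limit or range.

## Robot

A 6-joint arm with a two-finger parallel gripper is mounted at the origin on a cart in front of the work surface, level with it; the furniture and walls round the work are solid. World frame = base frame: x ahead of the robot, y to its left, z up, the work surface at z = 0. Lengths are in m, angles in degrees, forces in N, time in s.
With the tool pointing down it reaches from about 0.375 to 0.9 m from the base axis. Payload 3.1 kg.
Tool frame: the origin (TCP) lies at the very end of the fingers, on their centre line; the grasp point (between the pads) lies 19 mm behind it; z points along the fingers, y is the line along which they close (so a half turn about z gives the same grasp; the last joint's range is limited). The gripper opens to 87 mm and grips with 3 to 60 N. Pads are 19 mm wide; open, the fingers measure 117 mm over their backs; the gripper's body (75 mm by 190 mm) begins 51 mm behind the grasp point.
Start: joints at [66.033, 30.224, 82.088, -0, 67.689, -10.227], TCP at [0.148, 0.607, 0.187] pointing down, gripper open.
Joint ranges: [-176.69, 176.69], [-43.24, 126.21], [12.49, 139.97], [-82, 262], [0, 151.66], [-163.58, 163.58]. Speed limits (degrees/s): [159.86, 159.86, 180, 180, 180, 180].

## Interface

Orientations are given as a 3x3 rotation matrix whose columns are the frame's x, y, z axes.
In Python, from rig import bot, imaging gives the robot as it stands.
- The arm moves only by the tool drive_tool, never from a script. Its argument "deltas" is text: rows parted by semicolons, each of 5 numbers parted by spaces: the finger opening in mm, from 0 to 87, then the shift along the world's x, y, z in mm, then the turn about the world's z in rad. In form: jaw dx dy dz twist; .... A call has 1 to 12 rows; each row is the pose to reach, as a shift and turn from the pose commanded when the call began; what a row does not reach only later rows make up. A row lasts 1/10 s, in which the tool goes at most 50 mm and 8.59 degrees, less where a joint would pass 70% of its speed; a pose out of reach is approached as far as the arm can. A call with a gripper value outside its range is refused whole. The fingers move at their own pace and stop on an object; the grip force is fixed at half the most. Time passes only in rows, so rows that repeat a pose let the fingers close. It gives the time, the measured TCP pose, the force, the opening and the grip force at its end, in the units of the state.
- bot.read_state(): the state, without advancing time (a new reading comes with each control period).
- imaging.capture(name): name is "side" or "top" or "wrist"; returns the picture (384x512x3 uint8, red, green, blue); there is no depth.
- imaging.camera_model(name): a dict with "fx", "fy", "cx", "cy" (pixels), "dist" ([k1, k2, p1, p2, k3] as OpenCV has them; the pictures are not rectified), "T" (4x4, takes a point from camera to world coordinates). Camera axes: x right, y down, z forward; pixel columns grow to the right and rows downward; lengths in m; the calibration is good to about 2 mm. A picture is of the moment at which its call begins: read the wrist's pose just before it. camera_model takes no time and is no camera call; for the wrist camera it gives the pose at the moment of the call.
- bot.hand_in(): hands the job in; it is judged then, once.
The state is a dict: "time_s": time; "joint_positions": joint angles; "qvel": joint speeds; "tau": joint torques, N m; "position": TCP position; "tcp_rot": TCP orientation; "force": force on the tool from outside, world axes, zero at the start; "moment": the same for the moment, N m; "opening": opening from 0.0 (shut) to 1.0 (fully open); "grasp_force": force on a finger pad.
Only numpy, scipy, OpenCV 4.12 (cv2) and the standard library are available. Lean on these libraries where they do the work, as an engineer would, in place of code of your own. Each camera call takes 0.05 s, during which the arm holds its last target. There are 200 camera calls.

## Working session

There is one attempt and no reset: what is moved stays moved. The work goes in short steps, Python scripts to look and compute and a tool call to move; the robot and the scene stay as the last step left them, time stands still between calls to the robot, and variables do not carry over. Pictures are saved under pics/ and viewed, at most 10 in all, crops included, and the job is handed in when it is done.

Besides the shell and the picture viewer there is one more tool, called after "Call:" in YAML: its name, and indented under it one key for each argument. drive_tool: Moves the arm, as the interface text tells. Its arguments: {"type":"object","properties":{"deltas":{"type":"string"}},"required":["deltas"]}

```bash
mkdir -p pics
cat > h.py <<'E'
import numpy as np, cv2
from rig import bot, imaging
def ray(m,u,v):
    K=np.array([[m['fx'],0,m['cx']],[0,m['fy'],m['cy']],[0,0,1.]])
    p=cv2.undistortPoints(np.array([[[u,v]]],float),K,np.array(m['dist'],float))[0,0]
    T=np.array(m['T']); d=T[:3,:3]@np.array([p[0],p[1],1.]); return T[:3,3],d
def onz(m,u,v,z):
    o,d=ray(m,u,v); return o+d*(z-o[2])/d[2]
def proj(m,P):
    T=np.linalg.inv(np.array(m['T'])); K=np.array([[m['fx'],0,m['cx']],[0,m['fy'],m['cy']],[0,0,1.]])
    return cv2.projectPoints(np.array(P,float).reshape(-1,3),cv2.Rodrigues(T[:3,:3])[0],T[:3,3],K,np.array(m['dist'],float))[0][:,0]
def snap(n,f):
    m=imaging.camera_model(n); a=imaging.capture(n); cv2.imwrite('pics/'+f,cv2.cvtColor(a,cv2.COLOR_RGB2BGR)); return m,a
E
python3 - <<'E'
from h import *
for n in('side','top','wrist'):
    m,a=snap(n,n+'0.png'); print(n,np.round(np.array(m['T']),3).tolist(),m['fx'])
i=[cv2.imread(f'pics/{n}0.png') for n in('side','top')]
s=bot.read_state(); print(s['time_s'],s['position'],s['tcp_rot'],s['force'])
E
```

```text
side [[-0.985, -0.093, 0.144, 0.337], [-0.171, 0.444, -0.879, 1.167], [0.018, -0.891, -0.454, 0.563], [0.0, 0.0, 0.0, 1.0]] 405.1882124745887
top [[0.062, -0.975, 0.215, 0.234], [-0.998, -0.06, 0.018, 0.425], [-0.005, -0.216, -0.976, 1.254], [0.0, 0.0, 0.0, 1.0]] 484.6413399889242
wrist [[0.238, 0.937, 0.254, 0.079], [0.971, -0.23, -0.064, 0.624], [-0.001, 0.262, -0.965, 0.384], [0.0, 0.0, 0.0, 1.0]] 274.7169829450723
0.15 [0.14816261 0.60655895 0.18660003] [[-9.71383547e-01  2.37515303e-01 -6.96841735e-04]
 [ 2.37516110e-01  9.71382435e-01 -1.50413514e-03]
 [ 3.19644707e-04 -1.62660327e-03 -9.99998626e-01]] [-0.6760586  -0.76884377 -0.00286963]
```

View pics/side0.png

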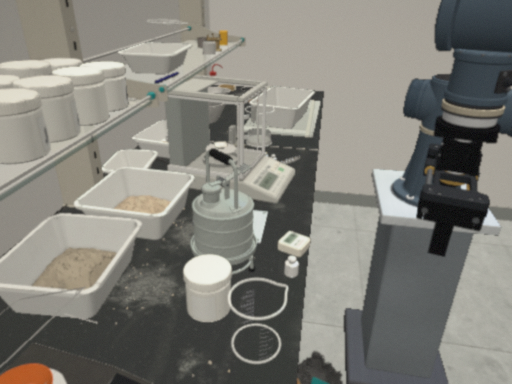

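View pics/top0.png

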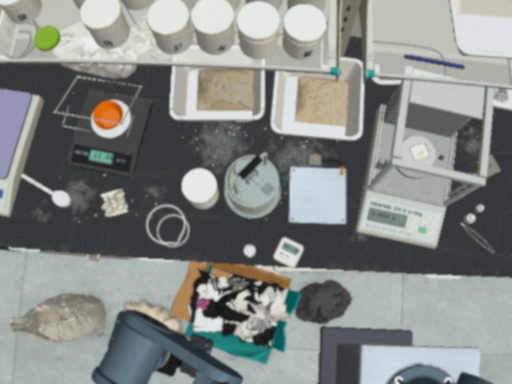

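Side view: the can is at about (223,225), handle near (220,160), jar (208,287) and timer (294,243). Top view: the can is at (252,185), black grip near (250,165), plate (318,195), jar (200,187), weight (249,250) and timer (288,251). I'll zoom in.

Run:
```python
from h import *
t=cv2.imread('pics/top0.png')[135:275,175:360]; s=cv2.imread('pics/side0.png')[135:285,175:315]
t=cv2.resize(t,None,fx=4,fy=4,interpolation=3)[:, :]
s=cv2.resize(s,None,fx=4,fy=4,interpolation=3)
cv2.imwrite('pics/tc.png',t); cv2.imwrite('pics/sc.png',s)
m=imaging.camera_model('top')
a=cv2.imread('pics/top0.png')
print('plate',onz(m,318,195,.004),'can shoulder',onz(m,252,185,.176))
```

```text
plate [0.53334478 0.2837693  0.004     ] can shoulder [0.50642612 0.45549794 0.176     ]
```

View pics/tc.png

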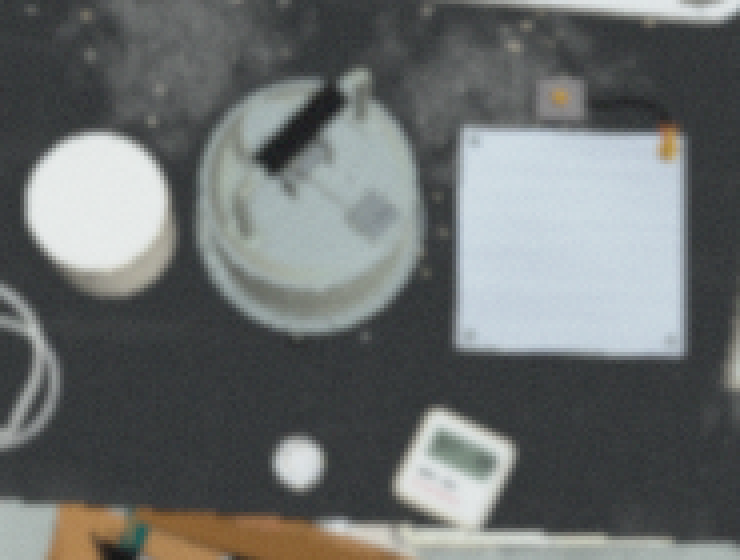

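View pics/sc.png

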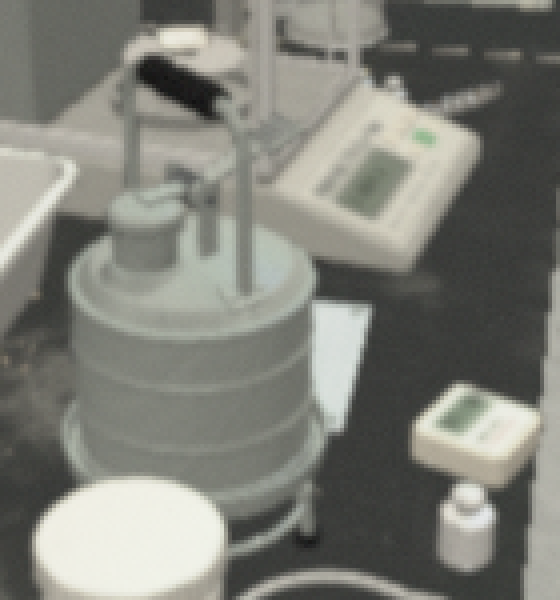

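```bash
cat > meas.py <<'E'
from h import *
m=imaging.camera_model('top'); a=cv2.imread('pics/top0.png')
g=a.max(2)
sub=np.zeros_like(g); sub[150:180,235:263]=1
k=((g<48)&(sub>0)).astype(np.uint8)
n,l,st,c=cv2.connectedComponentsWithStats(k); print(st[1:].tolist(),c[1:].tolist())
j=1+np.argmax(st[1:,4]); ys,xs=np.where(l==j); (cx,cy),(w,h),an=cv2.minAreaRect(np.c_[xs,ys].astype(np.float32)); print('grip',cx,cy,w,h,an)
box=cv2.boxPoints(((cx,cy),(w,h),an)); W=np.array([onz(m,*p,.262)[:2] for p in box]); print(np.round(W,4).tolist())
G=onz(m,c[j][0],c[j][1],.262); print('G',G)
pad=onz(m,175+372/4,135+217/4,.224); print('pad',pad, 'dir grip-pad',(G-pad)[:2],np.degrees(np.arctan2(*(G-pad)[1::-1])))
hsv=cv2.cvtColor(a,cv2.COLOR_BGR2HSV); 
pm=np.zeros_like(g); pm[162:228,286:350]=(g[162:228,286:350]>150)
cn=max(cv2.findContours(pm,0,2)[0],key=cv2.contourArea); r=cv2.minAreaRect(cn); print('plate',r)
B=np.array([onz(m,*p,.004)[:2] for p in cv2.boxPoints(r)]); print(np.round(B,4).tolist(),B.mean(0))
# side view
ms=imaging.camera_model('side'); s=cv2.imread('pics/side0.png'); g=s.max(2)
sub=np.zeros_like(g); sub[146:167,207:234]=1; k=((g<60)&(sub>0)).astype(np.uint8)
n,l,st,c=cv2.connectedComponentsWithStats(k); j=1+np.argmax(st[1:,4]); print('side grip',st[j],c[j], 'proj of G',proj(ms,G)); print('sideG',onz(ms,*c[j],.262))
E
python3 meas.py
```

```text
[[240, 156, 20, 21, 128]] [[249.859375, 166.765625]]
grip 250.00003051757812 166.50001525878906 4.949747085571289 24.748737335205078 45.0
[[0.5083, 0.4812], [0.5494, 0.4465], [0.542, 0.4385], [0.501, 0.4733]]
G [0.52445027 0.46020261 0.262     ]
pad [0.48687839 0.41858648 0.224     ] dir grip-pad [0.03757188 0.04161614] 47.92364709346594
plate ((317.0, 195.0), (56.0, 56.0), 90.0)
[[0.6057, 0.3643], [0.6154, 0.2132], [0.4622, 0.2099], [0.4535, 0.3571]] [0.53421099 0.28612716]
side grip [209 150  21  15 147] [219.44897959 156.01360544] proj of G [[219.51269317 156.09636471]]
sideG [0.52467403 0.45982293 0.262     ]
```

Grip centre is (0.5245, 0.460, 0.262), and the top and side views agree. Can yaw is about 49°, plate centre about (0.534, 0.286). I'll go above the handle first.

Call:
drive_tool:
  deltas: "87 0 0 50 0; 87 0 0 100 0; 87 20 -8 150 -0.1; 87 65 -25 165 -0.2; 87 111 -43 165 -0.3; 87 157 -61 165 -0.4; 87 203 -79 165 -0.476; 87 249 -97 165 -0.476; 87 295 -115 165 -0.476; 87 340 -133 165 -0.476; 87 376 -147 165 -0.476; 87 376 -147 165 -0.476"

```text
time_s: 1.35
position: [0.5296, 0.4567, 0.3504]
tcp_rot: [[-0.75, 0.661, 0.001], [0.661, 0.75, -0.002], [-0.002, -0.001, -1.0]]
force: [-0.8, 0.4, -0.3]
opening: 0.996
grasp_force: 0.0
```

Run:
```python
from h import *
s=bot.read_state(); print(s['position'],np.degrees(np.arctan2(s['tcp_rot'][1][1],s['tcp_rot'][0][1])))
m,a=snap('wrist','w1.png')
print(np.round(proj(m,[[.5245,.460,.262],[.4869,.4186,.224],[.5047,.4773,.262],[.5457,.4425,.262]]),1).tolist())
```

```text
[0.52961925 0.45668317 0.35038271] 48.60509116480906
[[255.1, 181.9], [208.8, 174.2], [255.0, 157.3], [256.0, 206.4]]
```

View pics/w1.png

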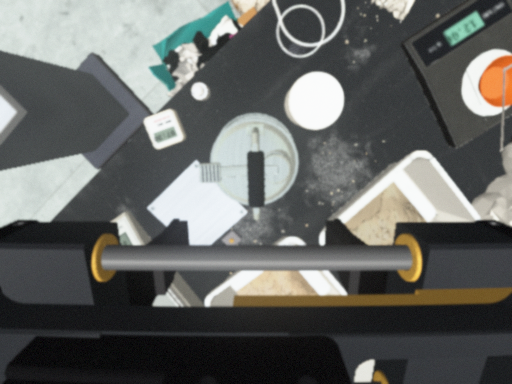

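Wrist view: the black grip runs from (255,152) to (256,206), matching the predicted points, so position and yaw are right. Descending to grasp.

Call:
drive_tool:
  deltas: "87 0 0 0 0; 87 0 0 -30 0; 87 0 0 -60 0; 87 0 0 -85 0; 87 0 0 -100 0; 87 0 0 -106 0; 87 0 0 -106 0; 0 0 0 -106 0; 0 0 0 -106 0; 0 0 0 -106 0; 0 0 0 -106 0; 0 0 0 -106 0"

```text
time_s: 2.6
position: [0.5246, 0.4601, 0.2467]
tcp_rot: [[-0.754, 0.656, 0.0], [0.656, 0.754, 0.0], [-0.0, 0.001, -1.0]]
force: [0.5, -0.2, 0.1]
opening: 0.63
grasp_force: 0.0
```

Call:
drive_tool:
  deltas: "0 0 0 0 0; 0 0 0 0 0; 0 0 0 0 0; 0 0 0 0 0; 0 0 0 0 0; 0 0 0 0 0; 0 0 0 0 0; 0 0 0 0 0; 0 0 0 0 0; 0 0 0 0 0"

```text
time_s: 3.6
position: [0.5244, 0.4601, 0.2464]
tcp_rot: [[-0.755, 0.656, 0.0], [0.656, 0.755, -0.0], [-0.0, -0.0, -1.0]]
force: [0.1, -0.3, -0.4]
opening: 0.005
grasp_force: 0.0
```

Run:
```python
from h import *
s=bot.read_state(); print(s['position'],s['opening'],s['grasp_force'])
m,a=snap('side','s2.png'); P=s['position']; print(proj(m,[P,[.5245,.46,.262]]))
m2,b=snap('top','t2.png'); print(proj(m2,[P,[.5245,.46,.262]]))
c=cv2.resize(cv2.imread('pics/s2.png')[100:250,150:290],None,fx=4,fy=4,interpolation=3)
d=cv2.resize(cv2.imread('pics/t2.png')[130:230,215:265],None,fx=4,fy=4,interpolation=3)
o=np.zeros((600,770,3),np.uint8); o[:600,:560]=c; o[:400,565:765]=d; cv2.imwrite('pics/c2.png',o)
```

```text
[0.52441767 0.46010274 0.24636299] 0.005146744805556984 0.0
[[219.72152203 163.50319209]
 [219.51369391 156.05515806]]
[[250.02127168 168.82456323]
 [249.95574672 166.74879804]]
```

View pics/c2.png

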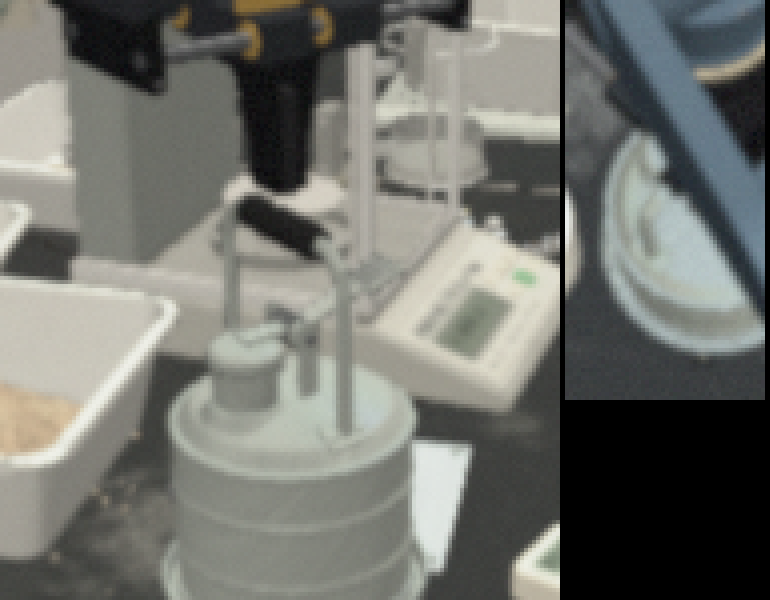

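The crop shows the closed fingertips at about (222,147) in the side picture, just above the grip. The reported TCP projects to (220,163). The real tips seem to sit about 30 mm higher than reported, so I'll check against the start picture.

Run:
```python
from h import *
m=imaging.camera_model('side')
P=np.array([.148,.607,.187]); y=np.array([.2375,.971,0])
print(proj(m,[P,P+.0435*y,P-.0435*y,P+.0585*y,P+[0,0,.03]]))
a=cv2.imread('pics/side0.png')[160:280,400:512]; g=a.max(2)
k=(g<60).astype(np.uint8)
for r in range(60,110,3): 
    x=np.where(k[r])[0]; print(160+r, (400+x.min(),400+x.max()) if len(x) else None)
# now: dark tip pixels column profile in s2
b=cv2.imread('pics/s2.png').max(2)
for c in (216,219,222,225): print(c,b[135:165,c].tolist())
```

```text
[[432.17912419 255.61606462]
 [430.92474576 271.75752253]
 [433.3187731  241.20776537]
 [430.46241143 277.78448462]
 [436.38840864 239.51437216]]
220 (np.int64(430), np.int64(482))
223 (np.int64(436), np.int64(481))
226 (np.int64(435), np.int64(480))
229 (np.int64(434), np.int64(479))
232 (np.int64(433), np.int64(451))
235 (np.int64(432), np.int64(450))
238 (np.int64(431), np.int64(449))
241 (np.int64(430), np.int64(448))
244 (np.int64(430), np.int64(447))
247 (np.int64(429), np.int64(446))
250 (np.int64(428), np.int64(446))
253 (np.int64(430), np.int64(445))
256 (np.int64(443), np.int64(443))
259 None
262 None
265 None
268 None
216 [18, 20, 21, 18, 20, 21, 23, 22, 13, 23, 24, 51, 110, 150, 120, 65, 37, 33, 33, 34, 30, 29, 25, 44, 90, 142, 164, 168, 164, 145]
219 [23, 14, 23, 23, 22, 22, 22, 20, 22, 22, 13, 17, 32, 96, 172, 180, 127, 62, 36, 34, 30, 33, 27, 24, 30, 75, 133, 162, 165, 148]
222 [32, 34, 27, 31, 30, 29, 29, 31, 30, 31, 30, 32, 56, 119, 183, 205, 188, 128, 69, 39, 35, 34, 27, 28, 27, 24, 39, 93, 144, 144]
225 [22, 24, 27, 24, 25, 22, 23, 27, 33, 34, 38, 88, 165, 202, 210, 214, 212, 197, 147, 82, 47, 34, 32, 32, 28, 31, 32, 31, 54, 94]
```

Run:
```python
from h import *
m=imaging.camera_model('side')
P=np.array([.148,.607,.187]); y=np.array([.2375,.971,0]);x=np.array([-.971,.2375,0])
Q=np.array([.5244,.4601,.2464]);y2=np.array([.656,.755,0]);x2=np.array([-.755,.656,0])
for h in (0,.01,.02,.025,.03,.035,.04): print(h,np.round(proj(m,[P+.051*y+[0,0,h],P+.0585*y+.0095*x+[0,0,h],P+.0585*y-.0095*x+[0,0,h],Q+[0,0,h],Q+.015*y2+.0095*x2+[0,0,h],Q+.015*y2-.0095*x2+[0,0,h],Q-.015*y2+.0095*x2+[0,0,h]]),0).astype(int).tolist())
```

```text
0 [[431, 275], [438, 280], [423, 276], [220, 163], [216, 167], [211, 164], [229, 163]]
0.01 [[432, 269], [439, 274], [425, 270], [220, 159], [216, 162], [210, 159], [229, 158]]
0.02 [[434, 264], [441, 268], [426, 265], [219, 154], [216, 157], [210, 154], [229, 154]]
0.025 [[434, 261], [442, 266], [427, 262], [219, 152], [216, 155], [210, 152], [229, 151]]
0.03 [[435, 258], [442, 263], [428, 259], [219, 149], [216, 152], [210, 149], [229, 149]]
0.035 [[436, 255], [443, 260], [428, 256], [219, 147], [216, 150], [210, 147], [229, 146]]
0.04 [[437, 252], [444, 257], [429, 253], [219, 144], [216, 147], [210, 144], [229, 144]]
```

Both pictures put the real fingertips about 39 mm above the reported TCP, and the fingers closed over the bar without touching anything. From now on I'll treat true tip z as reported z + 39 mm. Opening, then descending 40 mm more and watching the force.

Call:
drive_tool:
  deltas: "87 0 0 0 0; 87 0 0 0 0; 87 0 0 0 0; 87 0 0 0 0; 87 0 0 0 0; 87 0 0 0 0; 87 0 0 0 0; 87 0 0 0 0; 87 0 0 0 0; 87 0 0 0 0; 87 0 0 0 0; 87 0 0 0 0"

```text
time_s: 4.9
position: [0.5244, 0.4601, 0.2463]
tcp_rot: [[-0.755, 0.656, -0.0], [0.656, 0.755, 0.0], [0.0, -0.0, -1.0]]
force: [0.5, 0.2, 0.7]
opening: 0.97
grasp_force: 0.0
```

Call:
drive_tool:
  deltas: "87 0 0 -10 0; 87 0 0 -20 0; 87 0 0 -27 0; 87 0 0 -34 0; 87 0 0 -38 0; 87 0 0 -39 0; 87 0 0 -39 0"

```text
time_s: 5.6
position: [0.5244, 0.4601, 0.2072]
tcp_rot: [[-0.755, 0.656, -0.0], [0.656, 0.755, -0.0], [0.0, -0.0, -1.0]]
force: [0.3, 0.3, -0.6]
opening: 1.003
grasp_force: 0.0
```

Call:
drive_tool:
  deltas: "0 0 0 0 0; 0 0 0 0 0; 0 0 0 0 0; 0 0 0 0 0; 0 0 0 0 0; 0 0 0 0 0; 0 0 0 0 0; 0 0 0 0 0; 0 0 0 0 0; 0 0 0 0 0; 0 0 0 0 0; 0 0 0 0 0"

```text
time_s: 6.8
position: [0.5245, 0.4602, 0.2073]
tcp_rot: [[-0.755, 0.656, 0.0], [0.656, 0.755, 0.0], [-0.0, 0.0, -1.0]]
force: [0.6, 0.2, -0.2]
opening: 0.193
grasp_force: 30.0
```

Run:
```python
from h import *
m,a=snap('side','s3.png')
cv2.imwrite('pics/c3.png',cv2.resize(cv2.imread('pics/s3.png')[100:250,150:290],None,fx=4,fy=4,interpolation=3))
```

```text
(no output)
```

View pics/c3.png

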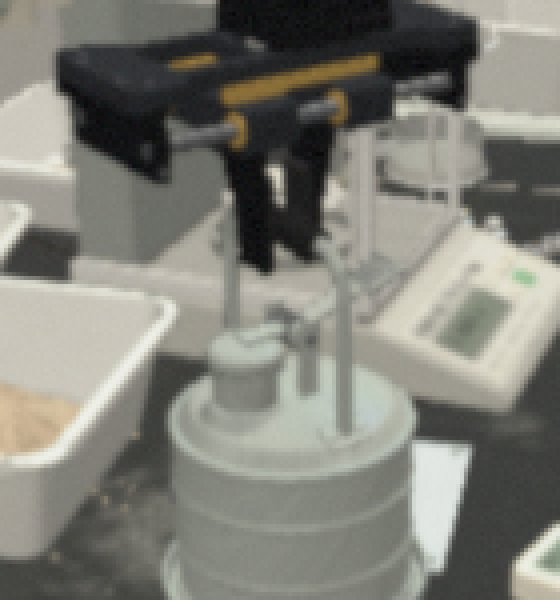

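Gripped: the fingers close on the rubber grip, opening is 17 mm and force 30 N. Lifting.

Call:
drive_tool:
  deltas: "0 0 0 4 0; 0 0 0 10 0; 0 0 0 18 0; 0 0 0 27 0; 0 0 0 37 0; 0 0 0 48 0; 0 0 0 58 0; 0 0 0 66 0; 0 0 0 70 0; 0 0 0 70 0; 0 0 0 70 0"

```text
time_s: 7.95
position: [0.5241, 0.4599, 0.2769]
tcp_rot: [[-0.755, 0.656, -0.001], [0.656, 0.755, -0.001], [0.0, -0.001, -1.0]]
force: [-0.0, 0.1, -9.3]
opening: 0.194
grasp_force: 29.9
```

Call:
drive_tool:
  deltas: "0 0 -5 0 -0.05; 0 1 -14 0 -0.13; 0 2 -27 0 -0.23; 0 3 -42 0 -0.35; 0 4 -58 0 -0.48; 0 5 -74 0 -0.61; 0 6 -90 0 -0.74; 0 7 -106 0 -0.87; 0 8 -122 0 -1.0; 0 9 -136 0 -1.12; 0 9 -148 0 -1.23; 0 10 -157 0 -1.32"

```text
time_s: 9.15
position: [0.5338, 0.3019, 0.2767]
tcp_rot: [[0.453, 0.892, -0.002], [0.892, -0.453, -0.001], [-0.002, -0.001, -1.0]]
force: [-1.1, -0.5, -8.7]
opening: 0.195
grasp_force: 29.9
```

Call:
drive_tool:
  deltas: "0 0 -6 0 -0.1; 0 1 -12 0 -0.19; 0 1 -16 0 -0.26; 0 1 -18 0 -0.3; 0 1 -19 0 -0.32; 0 1 -19 0 -0.32; 0 1 -19 0 -0.32; 0 1 -19 0 -0.32"

```text
time_s: 9.95
position: [0.5353, 0.2843, 0.2773]
tcp_rot: [[0.706, 0.708, -0.0], [0.708, -0.706, 0.0], [-0.0, -0.0, -1.0]]
force: [1.0, 0.4, -7.9]
opening: 0.194
grasp_force: 29.9
```

Run:
```python
from h import *
s=bot.read_state(); print(s['position'],s['force'],np.degrees(np.arctan2(s['tcp_rot'][1][1],s['tcp_rot'][0][1])))
m,a=snap('side','s4.png'); snap('top','t4.png'); 
c=cv2.resize(cv2.imread('pics/s4.png')[90:290,150:330],None,fx=2.5,fy=2.5,interpolation=3)
d=cv2.resize(cv2.imread('pics/t4.png')[130:250,240:360],None,fx=2.8,fy=2.8,interpolation=3)
o=np.zeros((500,790,3),np.uint8); o[:500,:450]=c; o[:336,452:788]=d; cv2.imwrite('pics/c4.png',o)
```

```text
[0.53532404 0.28426242 0.27727926] [ 0.98903961  0.41196583 -7.90562244] -44.94606140410527
```

View pics/c4.png

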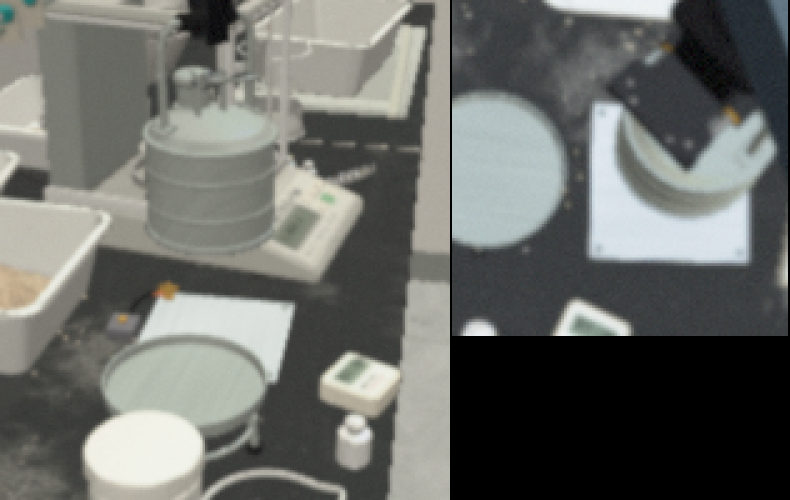

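Run:
```python
from h import *
m=imaging.camera_model('side');t=imaging.camera_model('top')
A=np.array([.533,.286,0]); c=np.array([.707,-.707,0]); z=np.array([0,0,1.])
pts=[A+.126*z,A+.246*z,A-.053*c+.294*z,A+.003*c+.332*z,A+.064*c+.246*z]
print(np.round(proj(m,pts)).tolist()); print(np.round(proj(t,pts)).tolist())
print('can shoulder px/plate side crop', proj(m,[[.534,.286,.004]]),proj(t,[[.534,.286,.004]]))
cv2.imwrite('pics/c5.png',cv2.resize(cv2.imread('pics/s4.png')[80:200,190:290],None,fx=5,fy=5,interpolation=3))
```

```text
[[235.0, 181.0], [235.0, 134.0], [248.0, 120.0], [234.0, 97.0], [221.0, 127.0]]
[[323.0, 184.0], [330.0, 170.0], [315.0, 180.0], [338.0, 157.0], [351.0, 151.0]]
can shoulder px/plate side crop [[234.73601405 222.62518168]] [[317.17206955 194.70946654]]
```

View pics/c5.png

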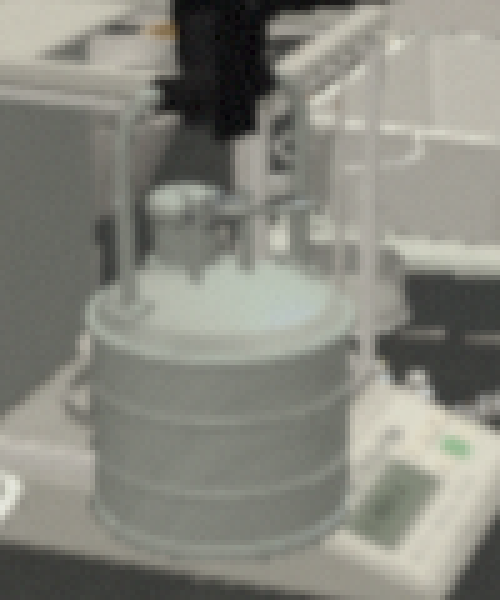

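The can is upright and centred over the plate as predicted (axis at column 234 in the side view), with the lever on its left-front side. Lowering.

Call:
drive_tool:
  deltas: "0 0 0 -5 0; 0 0 0 -15 0; 0 0 0 -28 0; 0 0 0 -43 0; 0 0 0 -58 0; 0 0 0 -72 0; 0 0 0 -84 0; 0 0 0 -94 0; 0 0 0 -102 0; 0 0 0 -108 0; 0 0 0 -112 0; 0 0 0 -114 0"

```text
time_s: 11.25
position: [0.5355, 0.2841, 0.1632]
tcp_rot: [[0.707, 0.707, 0.0], [0.707, -0.707, 0.0], [0.0, 0.0, -1.0]]
force: [-0.3, -0.3, -8.7]
opening: 0.196
grasp_force: 29.9
```

Call:
drive_tool:
  deltas: "0 0 0 -1 0; 0 0 0 -2 0; 0 0 0 -3 0; 0 0 0 -4 0; 0 0 0 -5 0; 0 0 0 -6 0; 0 0 0 -6 0"

```text
time_s: 11.95
position: [0.5353, 0.2841, 0.1572]
tcp_rot: [[0.707, 0.707, -0.0], [0.707, -0.707, -0.0], [-0.0, -0.0, -1.0]]
force: [0.6, 0.0, -8.3]
opening: 0.198
grasp_force: 29.9
```

Still hanging, with about 2 mm to go.

Call:
drive_tool:
  deltas: "0 0 0 -0.5 0; 0 0 0 -1 0; 0 0 0 -1.5 0; 0 0 0 -2 0; 0 0 0 -2 0"

```text
time_s: 12.45
position: [0.5356, 0.2841, 0.1556]
tcp_rot: [[0.707, 0.707, 0.0], [0.707, -0.707, -0.0], [0.0, 0.0, -1.0]]
force: [0.3, -1.3, -7.4]
opening: 0.197
grasp_force: 29.9
```

Call:
drive_tool:
  deltas: "0 0 0 -0.5 0; 0 0 0 -1 0; 0 0 0 -1 0; 0 0 0 -1 0"

```text
time_s: 12.85
position: [0.5358, 0.284, 0.1555]
tcp_rot: [[0.707, 0.707, 0.001], [0.707, -0.707, 0.0], [0.001, 0.001, -1.0]]
force: [-2.3, -2.6, 3.7]
opening: 0.194
grasp_force: 30.0
```

Contact. Releasing.

Call:
drive_tool:
  deltas: "87 0 0 0 0; 87 0 0 0 0; 87 0 0 0 0; 87 0 0 0 0; 87 0 0 0 0; 87 0 0 0 0; 87 0 0 0 0; 87 0 0 0 0; 87 0 0 0 0; 87 0 0 0 0; 87 0 0 0 0; 87 0 0 0 0"

```text
time_s: 14.05
position: [0.5354, 0.2841, 0.1544]
tcp_rot: [[0.707, 0.707, -0.0], [0.707, -0.707, 0.0], [-0.0, -0.0, -1.0]]
force: [0.7, -0.2, -0.4]
opening: 0.993
grasp_force: 0.0
```

Call:
drive_tool:
  deltas: "87 0 0 10 0; 87 0 0 22 0; 87 0 0 36 0; 87 0 0 51 0; 87 0 0 66 0; 87 0 0 80 0; 87 0 0 92 0; 87 0 0 100 0; 87 0 0 100 0"

```text
time_s: 14.95
position: [0.5363, 0.2844, 0.2562]
tcp_rot: [[0.707, 0.707, 0.003], [0.707, -0.707, 0.001], [0.003, 0.002, -1.0]]
force: [-0.2, 0.3, -0.4]
opening: 0.999
grasp_force: 0.0
```

Call:
drive_tool:
  deltas: "0 -3 3 0 0.06; 0 -7 7 0 0.18; 0 -11 11 0 0.31; 0 -15 15 0 0.45; 0 -19 19 0 0.59; 0 -23 23 0 0.73; 0 -27 27 0 0.87; 0 -31 31 0 1.01; 0 -35 35 0 1.15; 0 -39 38 0 1.28; 0 -42 41 0 1.4; 0 -43 42 0 1.5"

```text
time_s: 16.15
position: [0.4915, 0.3262, 0.2535]
tcp_rot: [[-0.659, 0.752, -0.002], [0.752, 0.659, -0.001], [0.001, -0.002, -1.0]]
force: [0.2, 0.4, 0.3]
opening: 0.031
grasp_force: 0.0
```

Call:
drive_tool:
  deltas: "0 0 0 0 0.05; 0 0 0 0 0.071; 0 0 0 0 0.071; 0 0 0 0 0.071"

```text
time_s: 16.55
position: [0.4923, 0.326, 0.254]
tcp_rot: [[-0.707, 0.707, -0.001], [0.707, 0.707, -0.0], [0.0, -0.001, -1.0]]
force: [0.0, 0.3, -0.3]
opening: 0.003
grasp_force: 0.0
```

Run:
```python
from h import *
s=bot.read_state(); P=s['position']; print(P,s['opening'],np.degrees(np.arctan2(s['tcp_rot'][1][1],s['tcp_rot'][0][1])))
m,a=snap('side','s6.png');t,b=snap('top','t6.png')
A=np.array([.533,.286,.004]); c=np.array([.707,-.707,0]); z=np.array([0,0,1.])
pts=[A,A-.053*c+.168*z,A+.003*c+.206*z,P+[0,0,.039]]
print(np.round(proj(m,pts),1).tolist()); print(np.round(proj(t,pts),1).tolist())
c=cv2.resize(cv2.imread('pics/s6.png')[100:260,180:290],None,fx=3.7,fy=3.7,interpolation=3)
d=cv2.resize(cv2.imread('pics/t6.png')[135:245,270:360],None,fx=4.2,fy=4.2,interpolation=3)
o=np.zeros((600,790,3),np.uint8); o[:592,:407]=c; o[:462,410:788]=d; cv2.imwrite('pics/c6.png',o)
```

```text
[0.49230383 0.32598572 0.25404712] 0.002683817782579819 44.98595525575006
[[235.1, 222.7], [247.1, 171.1], [234.0, 148.3], [248.8, 121.1]]
[[317.2, 195.1], [309.1, 193.5], [329.0, 173.5], [313.8, 181.4]]
```

View pics/c6.png

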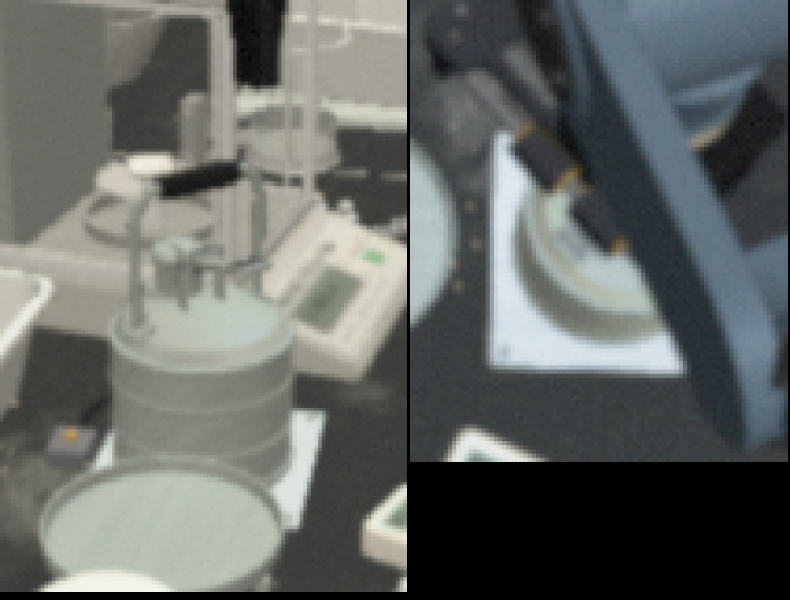

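The can stands where predicted: grip at (234,148) in the side view, pad near (248,171), fingertips above the pad. Pressing slowly now.

Call:
drive_tool:
  deltas: "0 0 0 -10 0; 0 0 0 -25 0; 0 0 0 -42 0; 0 0 0 -60 0; 0 0 0 -76 0; 0 0 0 -90 0; 0 0 0 -100 0; 0 0 0 -106 0; 0 0 0 -109 0; 0 0 0 -109 0"

```text
time_s: 17.65
position: [0.4925, 0.3261, 0.1452]
tcp_rot: [[-0.707, 0.707, -0.0], [0.707, 0.707, -0.0], [0.0, -0.0, -1.0]]
force: [0.6, -0.4, 0.6]
opening: -0.0
grasp_force: 0.0
```

Call:
drive_tool:
  deltas: "0 0 0 -2 0; 0 0 0 -4 0; 0 0 0 -6 0; 0 0 0 -8 0; 0 0 0 -10 0; 0 0 0 -12 0; 0 0 0 -14 0; 0 0 0 -16 0; 0 0 0 -18 0; 0 0 0 -20 0; 0 0 0 -20 0"

```text
time_s: 18.75
position: [0.4924, 0.3261, 0.125]
tcp_rot: [[-0.707, 0.707, -0.0], [0.707, 0.707, 0.0], [0.0, -0.0, -1.0]]
force: [-3.1, 2.3, 3.7]
opening: 0.004
grasp_force: 2.0
```

Call:
drive_tool:
  deltas: "0 0 0 -2 0; 0 0 0 -4 0; 0 0 0 -6 0; 0 0 0 -8 0; 0 0 0 -10 0; 0 0 0 -12 0; 0 0 0 -14 0; 0 0 0 -16 0; 0 0 0 -17 0; 0 0 0 -18 0; 0 0 0 -18 0"

```text
time_s: 19.85
position: [0.4934, 0.3254, 0.1078]
tcp_rot: [[-0.708, 0.706, 0.002], [0.706, 0.708, -0.001], [-0.002, 0.001, -1.0]]
force: [-1.3, -0.2, 6.5]
opening: 0.003
grasp_force: 3.5
```

Call:
drive_tool:
  deltas: "0 0 0 -1 0; 0 0 0 -2 0; 0 0 0 -3 0; 0 0 0 -4 0; 0 0 0 -5 0; 0 0 0 -5 0; 0 0 0 -5 0"

```text
time_s: 20.55
position: [0.4942, 0.3247, 0.1033]
tcp_rot: [[-0.708, 0.706, 0.004], [0.706, 0.708, -0.002], [-0.004, 0.001, -1.0]]
force: [-0.2, -2.5, 8.7]
opening: 0.005
grasp_force: 3.7
```

Call:
drive_tool:
  deltas: "0 0 0 -0.5 0; 0 0 0 -1 0; 0 0 0 -1.5 0; 0 0 0 -2 0; 0 0 0 -2 0; 0 0 0 -2 0"

```text
time_s: 21.15
position: [0.4946, 0.3244, 0.1017]
tcp_rot: [[-0.708, 0.706, 0.004], [0.706, 0.708, -0.003], [-0.005, 0.001, -1.0]]
force: [-0.1, -3.5, 10.7]
opening: 0.007
grasp_force: 4.3
```

Call:
drive_tool:
  deltas: "0 0 0 -0.5 0; 0 0 0 -1 0; 0 0 0 -1.5 0; 0 0 0 -2 0; 0 0 0 -2 0; 0 0 0 -2 0"

```text
time_s: 21.75
position: [0.4948, 0.3244, 0.1013]
tcp_rot: [[-0.708, 0.706, 0.005], [0.706, 0.709, -0.003], [-0.006, 0.002, -1.0]]
force: [-2.8, -4.3, 18.5]
opening: 0.004
grasp_force: 8.3
```

Run:
```python
from h import *
s=bot.read_state(); print(s['position'],s['force'],s['moment'])
m,a=snap('side','s7.png')
old=cv2.imread('pics/s6.png'); b=cv2.imread('pics/s7.png')
for n,i in(('old',old),('new',b)):
    g=i.max(2); k=np.zeros_like(g); k[142:156,222:247]=(g[142:156,222:247]<60); M=cv2.moments(k,True); print(n,'grip',M['m00'],M['m10']/M['m00'],M['m01']/M['m00'])
# body shift
A=cv2.cvtColor(old,6)[195:228,205:262].astype(np.float32);B=cv2.cvtColor(b,6)[195:228,205:262].astype(np.float32)
print('body shift',cv2.phaseCorrelate(A,B,cv2.createHanningWindow(A.shape[::-1],cv2.CV_32F)))
# lever/cap neighbourhood and fingertip
A0=np.array([.533,.286,.004]); c=np.array([.707,-.707,0]); z=np.array([0,0,1.])
print('pad pressed / shut / tip px',np.round(proj(m,[A0-.052*c+.130*z,A0-.053*c+.168*z,s['position']+[0,0,.039]]),1).tolist())
for col in (243,246,249,252): print(col,cv2.cvtColor(b,6)[155:200,col].tolist())
```

```text
[0.49482938 0.3244433  0.10131773] [-2.79772334 -4.32065895 18.46910714] [-0.89814833  0.31077387 -0.0710218 ]
old grip 113.0 233.63716814159292 148.06194690265488
new grip 224.0 233.25 148.89285714285714
body shift ((0.0711104761249679, -0.03316576836641971), 0.9323350270589192)
pad pressed / shut / tip px [[246.7, 185.5], [247.1, 171.1], [247.2, 183.5]]
243 [66, 93, 113, 114, 97, 92, 92, 77, 49, 28, 17, 14, 15, 10, 12, 17, 10, 19, 24, 28, 25, 27, 26, 24, 27, 26, 28, 27, 29, 77, 127, 149, 156, 164, 162, 162, 180, 195, 197, 187, 182, 183, 184, 182, 166]
246 [51, 46, 40, 32, 42, 39, 37, 35, 34, 24, 20, 17, 22, 19, 15, 17, 21, 15, 15, 22, 15, 14, 18, 18, 15, 21, 17, 19, 21, 20, 35, 73, 113, 140, 158, 159, 178, 191, 193, 183, 183, 181, 182, 172, 149]
249 [47, 38, 38, 32, 36, 35, 33, 32, 31, 23, 32, 40, 39, 33, 27, 26, 27, 29, 25, 27, 30, 22, 28, 24, 24, 27, 28, 24, 29, 29, 55, 99, 127, 150, 158, 174, 189, 188, 183, 180, 181, 183, 181, 153, 130]
252 [40, 37, 33, 32, 31, 38, 34, 29, 24, 23, 24, 24, 22, 25, 25, 26, 23, 22, 25, 37, 41, 39, 44, 41, 45, 46, 44, 44, 48, 56, 99, 161, 178, 173, 178, 185, 181, 178, 179, 182, 180, 169, 143, 122, 116]
```

The stop is reached: force jumps to 18 N within 0.4 mm, the tip row of about 185 matches the pressed pad, and the can body hasn't shifted. Easing off slightly, then handing in.

Call:
drive_tool:
  deltas: "0 0 0 0.5 0; 0 0 0 1 0; 0 0 0 1 0; 0 0 0 1 0; 0 0 0 1 0; 0 0 0 1 0"

```text
time_s: 22.4
position: [0.4947, 0.3244, 0.1015]
tcp_rot: [[-0.708, 0.706, 0.005], [0.706, 0.708, -0.003], [-0.005, 0.002, -1.0]]
force: [-1.4, -3.4, 14.8]
opening: 0.005
grasp_force: 6.3
```

```bash
python3 -c "
from rig import bot
print(bot.hand_in())"
```

```text
the job is handed in; nothing more can be done
None
```

The can stands centred on the earthing plate, let go, with its thumb lever held down at the stop at about 15 N, and the job is handed in; no verdict came back, and I read the cap as open from force and pictures since I could not measure its angle.

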